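Set out the model railway station

TASK

Set out the station on the model railway platform, taking the pieces from the cutting mat: stand the brick station house in the middle of the platform, and put the white clock turret on the centre of its flat roof. Stand the blue-roofed signal cabin halfway along the free stretch between the house and the red lamp, and the orange-roofed shelter halfway along the free stretch between the house and the white lamp, so that house, cabin and shelter stand in one line along the middle of the platform, upright, with their long sides along it. Leave the tree and the yellow van standing where they are.

Things in the scene. Friction and masses are not known exactly. Their poses are not given: they have to be found in the camera images.
- platform: Fixed dark grey station platform slab with white edge lines, 90 mm wide (x) by 320 mm long (y), 12 mm high; origin at the centre of its underside, so its top is 12 mm above the origin; its y axis runs along its length. A low railway track strip (40 mm wide, 8 mm high) is attached along its -x long edge. It may lie to the robot's left or right.
- red_lamp: Fixed small lamp post with a red drum-shaped head (22 mm across), 56 mm tall, standing on the platform's centre line 140 mm from the platform's centre, at one end or the other (this varies); origin at the centre of its foot, on the platform's top.
- white_lamp: Fixed small lamp post with a white ball head (22 mm across), 63 mm tall, standing on the platform's centre line 140 mm from the platform's centre, at the other end from the red lamp; origin at the centre of its foot, on the platform's top.
- mat: Fixed dark green cutting mat with pale grid lines, 260 mm (x) by 340 mm (y), 3 mm thick; origin at the centre of its underside. All the loose pieces start upright on it, in any order, in two rows of three along its y axis; the rows are 130 mm apart, the places in a row 105 mm.
- house: Loose model station house, red brick walls with windows and a flat dark slate roof: a plain box 56 mm wide (x), 100 mm long (y), 50 mm tall, about 130 g; origin at the centre of its underside. It goes on the platform's middle.
- cabin: Loose model signal cabin with brown wooden foot, white windowed upper part and flat blue roof: a box 36 mm wide (x), 40 mm long (y), 54 mm tall, about 60 g; origin at the centre of its underside. It goes between house and red lamp, with equal gaps (about 25 mm) to the house's end wall and to the lamp, that is about 45 mm from the lamp's and 95 mm from the house's centre.
- shelter: Loose model waiting shelter, cream walls, dark open-looking front, flat orange roof: a box 34 mm wide (x), 44 mm long (y), 38 mm tall, about 50 g; origin at the centre of its underside. It goes between house and white lamp, with equal gaps (about 23 mm) to the house's end wall and to the lamp, that is about 45 mm from the lamp's and 95 mm from the house's centre.
- turret: Loose white clock turret, 30 mm by 30 mm square and straight-sided up to 32 mm, with a tapered copper cap to 44 mm, clock faces on two sides, about 30 g; origin at the centre of its underside. It goes on the centre of the house's roof, any way round.
- tree: Loose model tree with a light green crown, 40 mm across, 68 mm tall, on a round foot; origin at the centre of its underside. Bystander on the mat, to be left alone.
- van: Loose yellow model delivery van, 30 mm wide (x) over its wheels, 60 mm long (y), 26 mm tall; origin at the centre of its underside. Bystander on the mat, to be left alone.
There are look-alikes about, which are no part of the job. Several things look just like the house: the one meant starts farthest to the robot's right.

How it is judged:
By the outcome, as a careful person would: the job done as asked, in the order asked, and still so for the second after the job is handed in, with the robot touching nothing.
It also fails if it takes over 118 s, if anything falls off the work surface, if the arm or the gripper's body presses on something with over 40 N, if the wrist force passes 120 N, or if a joint passes its speed limit or range.

ROBOT

A 7-joint arm with a two-finger parallel gripper is mounted at the origin on the work surface. World frame = base frame: x ahead of the robot, y to its left, z up, the work surface at z = 0. Lengths are in m, angles in rad, forces in N, time in s.
With the tool pointing down it reaches from about 0.425 to 0.875 m from the base axis. Payload 4.7 kg.
Tool frame: the origin (TCP) lies midway between the tips of the shut fingers; the grasp point (between the pads) lies 19 mm behind it; z points along the fingers, y is the line along which they close (so a half turn about z gives the same grasp; the last joint's range is limited). The gripper opens to 87 mm and grips with 3 to 60 N. Pads are 19 mm wide; open, the fingers measure 117 mm over their backs; the gripper's body (75 mm by 190 mm) begins 51 mm behind the grasp point.
Start: joints at [1.138, 0.321, -0.07, 1.45, 0.023, 1.371, -0.057], TCP at [0.281, -0.586, 0.223] pointing down, gripper open.
Joint ranges: [-2.86, 2.86], [-0.3, 2.09], [-1.38, 1.24], [0.06, 2.45], [-1.56, 4.7], [0.09, 2.05], [-2.69, 2.69]. Speed limits (rad/s): [2.57, 2.57, 3.14, 3.14, 3.14, 3.14, 3.14].

INTERFACE

Orientations are given as a rotation vector (axis times angle).
In Python, from bench import ctrl gives the robot as it stands. The module is installed in compiled form; this text tells all that it offers.
- The arm moves only by the shell command python3 -m handwheel 'ROWS' [FORCE]. ROWS is JSON, a list of rows, each a list of 7 numbers: the finger opening in m, from 0 to 0.087, then the shift along the tool's x, y, z in m, then the turn, a rotation vector about the tool's x, y, z in degrees. A call has 1 to 12 rows; each row shifts and turns the commanded pose from where the row before left it, along the tool's axes as they then stand; what a row does not reach is not made up. A row lasts 1/8 s, in which the tool goes at most 62.5 mm and 10.7 degrees, less where a joint would pass 70% of its speed; a pose out of reach is approached as far as the arm can. A call is refused whole if a number of a shift passes 0.0625 or a number of a turn 10.7, either way. A call with a gripper value outside its range is refused whole. The fingers move at their own pace and stop on an object; FORCE is the grip in N (left out, the last holds). Time passes only in rows, so rows that do not move let the fingers close. It gives the time, the measured TCP pose, the force, the opening and the grip force at its end, in the units of the state.
- ctrl.get_state(): the state, without advancing time (a new reading comes with each control period).
- ctrl.get_image(name): name is "scene" or "top" or "wrist"; returns (picture, depth): 384x512x3 uint8, blue, green, red; 384x512 float32, m along the optical axis (not along the pixel's ray), 0 where there is no reading.
- ctrl.camera_info(name): a dict with "intrinsics" (3x3 intrinsics, pixels), "R" (3x3) and "t" (3): a world point X has camera coordinates R X + t. Camera axes: x right, y down, z forward; pixel columns grow to the right and rows downward; lengths in m; the calibration is good to about 2 mm. The wrist camera is an equidistant fisheye: a pixel r from the principal point sees the ray r / f radians off the axis. A picture is of the moment at which its call begins: read the wrist's pose just before it. camera_info takes no time and is no camera call; for the wrist camera it gives the pose at the moment of the call.
- ctrl.close_job(): hands the job in; it is judged then, once.
The state is a dict: "time": time; "joint_positions": joint angles; "qd": joint speeds; "joint_torque": joint torques, N m; "position": TCP position; "tool_rot": TCP orientation; "ft_force": force on the tool from outside, world axes, zero at the start; "torque": the same for the moment, N m; "grip_width": opening from 0.0 (shut) to 1.0 (fully open); "grip_force": force on a finger pad.
Only numpy, scipy, OpenCV 4.12 (cv2) and the standard library are available. Lean on these libraries where they do the work, as an engineer would, in place of code of your own. Each camera call takes 0.05 s, during which the arm holds its last target. There are 200 camera calls.

## Working session

There is one attempt and no reset: what is moved stays moved. The work goes in short steps, Python scripts to look and compute and a shell command to move; the robot and the scene stay as the last step left them, time stands still between calls to the robot, and variables do not carry over. Pictures are saved under pics/ and viewed, at most 14 in all, crops included, and the job is handed in when it is done.

```bash
mkdir -p pics; python3 - <<'E'
from bench import ctrl
import cv2,numpy as np
np.set_printoptions(precision=4,suppress=True)
s=ctrl.get_state();print(s)
for n in ("scene","top"):
    im,d=ctrl.get_image(n);cv2.imwrite(f"pics/{n}0.png",im);np.save(f"pics/{n}0.npy",d)
    print(n,ctrl.camera_info(n))
E
```

```text
{'time': 0.0, 'joint_positions': array([ 1.1381,  0.3218, -0.0701,  1.4517,  0.0226,  1.3708, -0.0569]), 'qd': array([ 0.    ,  0.0003, -0.0002, -0.0009,  0.0008,  0.    , -0.0001]), 'joint_torque': array([ -0.0009, -49.129 ,  -0.4042, -31.2528,  -0.0638,   0.0438,
         0.0002]), 'position': array([ 0.2806, -0.5857,  0.2214]), 'tool_rot': array([-3.0617, -0.6957,  0.0009]), 'ft_force': array([-0.3119,  0.0796, -0.9408]), 'torque': array([ 0.0282, -0.0221,  0.0673]), 'grip_force': 0.0, 'grip_width': 0.9987239740746378}
scene {'intrinsics': array([[472.7387,   0.    , 254.2625],
       [  0.    , 472.7387, 188.3844],
       [  0.    ,   0.    ,   1.    ]]), 'R': array([[ 0.7849,  0.6195,  0.0108],
       [ 0.4818, -0.5993, -0.6393],
       [-0.3896,  0.507 , -0.7689]]), 't': array([-0.3907, -0.1446,  1.3839])}
top {'intrinsics': array([[348.5791,   0.    , 257.981 ],
       [  0.    , 348.5791, 195.6723],
       [  0.    ,   0.    ,   1.    ]]), 'R': array([[ 0.007 , -1.    , -0.0032],
       [-0.9914, -0.0065, -0.1308],
       [ 0.1308,  0.0041, -0.9914]]), 't': array([0.0472, 0.4347, 0.9191])}
```

View pics/top0.png

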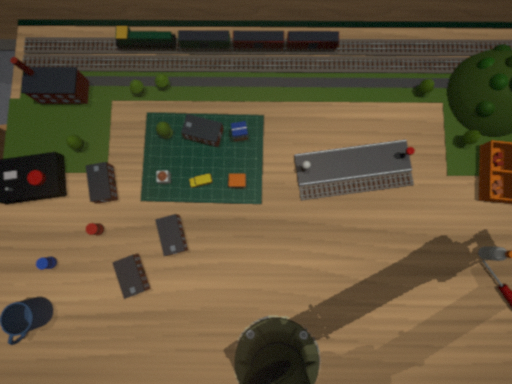

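View pics/scene0.png

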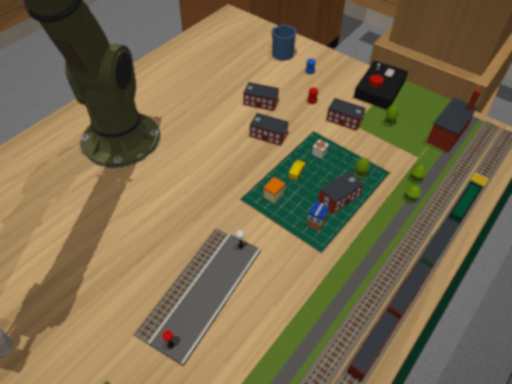

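The top view shows, at (column, row):
- Mat, back row: tree (163,130), a brick house (203,130), cabin (239,130).
- Mat, front row: turret (162,177), van (200,180), shelter (237,181).
- Platform: centred near (353,170), white lamp at (306,165), red lamp at (410,151).

Candidates for the house: (203,130), (101,182), (171,235), (131,275), and the scenery house at (55,85). Columns grow towards the robot's right, so the house meant is the one at (203,130).

```bash
cat > h.py <<'E'
import numpy as np,cv2
from bench import ctrl
from scipy.spatial.transform import Rotation as Ro
np.set_printoptions(precision=4,suppress=True)
def plane(info,uv,z,fish=False):
    K=info["intrinsics"];R=info["R"];t=info["t"];uv=np.atleast_2d(uv).astype(float)
    p=np.c_[(uv[:,0]-K[0,2])/K[0,0],(uv[:,1]-K[1,2])/K[1,1]]
    if fish:
        th=np.linalg.norm(p,axis=1,keepdims=True);u=p/np.maximum(th,1e-9)
        d=np.c_[u*np.sin(th),np.cos(th)]
    else: d=np.c_[p,np.ones(len(p))]
    c=-R.T@t;w=d@R
    return (c+w*((z-c[2])/w[:,2])[:,None])[:,:2]
def rect(pts):  # metric min-area rect: centre, (short,long), direction angle of long side deg
    (c,(a,b),an)=cv2.minAreaRect((pts*1000).astype(np.float32))
    if a>b: a,b,an=b,a,an+90
    return np.array(c)/1000,a,b,((an+90)+90)%180-90
def go(x,y,z,yaw):  # shift in current tool axes and turn about tool z to get there; yaw: world angle (deg) of tool y line
    s=ctrl.get_state();R=Ro.from_rotvec(s["tool_rot"]).as_matrix()
    cur=np.degrees(np.arctan2(R[1,1],R[0,1]))
    turn=-((yaw-cur+90)%180-90)
    d=R.T@(np.array([x,y,z])-s["position"])
    print("shift mm (before turn)",np.round(d*1000,1),"turn z",round(turn,1),"yaw now",round(cur,1),"tilt",np.round(np.degrees(R[:2,2]),2),"pos",s["position"],"t",round(s["time"],2))
    a=np.radians(turn);print("  shift mm (after turn)",np.round(np.array([[np.cos(a),np.sin(a),0],[-np.sin(a),np.cos(a),0],[0,0,1]])@d*1000,1))
E
python3 - <<'E'
from h import *
i=ctrl.camera_info("top");im=cv2.imread("pics/top0.png");hsv=cv2.cvtColor(im,cv2.COLOR_BGR2HSV)
for n,p,z in [("tree",(163,130),.05),("house",(203,130),.053),("cabin",(239,130),.057),("turret",(162,177),.04),("van",(200,180),.029),("shelter",(237,181),.041),("white",(306,165),.065),("red",(410,151),.065),("h2",(101,182),.05),("h3",(171,235),.05),("h4",(131,275),.05)]:
    print(n,plane(i,p,z))
c=im[90:215,135:430];cv2.imwrite("pics/c1.png",cv2.resize(c,None,fx=2.7,fy=2.7,interpolation=cv2.INTER_CUBIC))
c=ctrl.camera_info("wrist");print(c)
go(.62,.0,.3,0)
E
```

```text
tree [[0.6105 0.3104]]
house [[0.6101 0.2007]]
cabin [[0.6094 0.1027]]
turret [[0.4821 0.3104]]
van [[0.4765 0.2091]]
shelter [[0.4723 0.107 ]]
white [[ 0.5121 -0.0763]]
red [[ 0.5518 -0.3527]]
h2 [[0.4656 0.4702]]
h3 [[0.3261 0.2773]]
h4 [[0.2227 0.3766]]
{'intrinsics': array([[297.3186,   0.    , 258.2   ],
       [  0.    , 297.3186, 190.2647],
       [  0.    ,   0.    ,   1.    ]]), 'R': array([[ 0.4321, -0.9018, -0.0039],
       [-0.8663, -0.4162,  0.2763],
       [-0.2508, -0.116 , -0.9611]]), 't': array([-0.6479, -0.0326,  0.3917])}
shift mm (before turn) [ 559.2 -381.8  -77.8] turn z -64.4 yaw now -64.4 tilt [-0.05  0.09] pos [ 0.2806 -0.5858  0.2216] t 0.1
  shift mm (after turn) [585.9 339.4 -77.8]
```

View pics/c1.png

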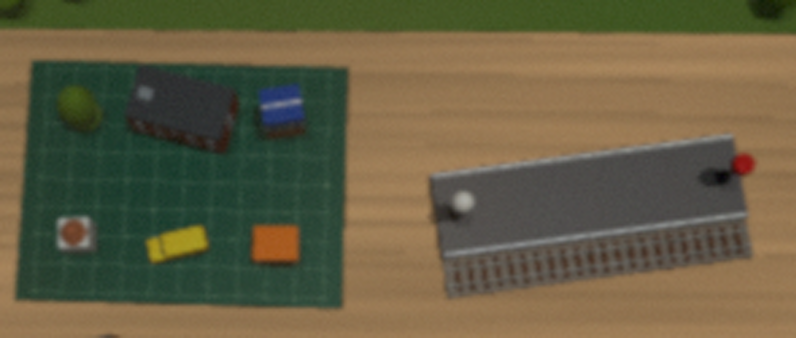

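The crop confirms the choice: the mat house (crop 182,108) is the rightmost look-alike, turned about 12° on the mat. Next I move over the platform for a closer look with the wrist camera.

```bash
python3 - <<'E'
from h import *
go(.48,-.2,.25,7)
E
```

```text
shift mm (before turn) [ 346.5 -261.8  -28. ] turn z -71.4 yaw now -64.4 tilt [-0.05  0.09] pos [ 0.2806 -0.5858  0.2216] t 0.1
  shift mm (after turn) [358.6 244.9 -28. ]
```

```bash
python3 -m handwheel '[[0.087,0.0346,-0.0262,-0.0028,0,0,0],[0.087,0.0346,-0.0262,-0.0028,0,0,0],[0.087,0.0346,-0.0262,-0.0028,0,0,0],[0.087,0.0346,-0.0262,-0.0028,0,0,0],[0.087,0.0346,-0.0262,-0.0028,0,0,0],[0.087,0.0346,-0.0262,-0.0028,0,0,0],[0.087,0.0346,-0.0262,-0.0028,0,0,0],[0.087,0.0346,-0.0262,-0.0028,0,0,0],[0.087,0.0346,-0.0262,-0.0028,0,0,0],[0.087,0.0346,-0.0262,-0.0028,0,0,0]]'
python3 -m handwheel '[[0.087,0,0,0,0,0,-9],[0.087,0,0,0,0,0,-9],[0.087,0,0,0,0,0,-9],[0.087,0,0,0,0,0,-9],[0.087,0,0,0,0,0,-9],[0.087,0,0,0,0,0,-9],[0.087,0,0,0,0,0,-9],[0.087,0,0,0,0,0,-8.4],[0.087,0,0,0,0,0,0],[0.087,0,0,0,0,0,0]]'
python3 - <<'E'
from h import *
go(.50,.2,.25,7)
i=ctrl.camera_info("wrist");im,d=ctrl.get_image("wrist")
cv2.imwrite("pics/w1.png",im);np.savez("pics/w1.npz",d=d,**i);print(-i["R"].T@i["t"])
E
```

```text
time: 1.35
position: [0.4799, -0.1991, 0.2503]
tool_rot: [-3.063, -0.696, 0.001]
ft_force: [0.1, -1.0, -0.1]
grip_width: 0.999
grip_force: 0.0
time: 2.6
position: [0.4795, -0.2004, 0.2503]
tool_rot: [-2.084, -2.35, 0.0]
ft_force: [0.3, -0.4, -0.5]
grip_width: 1.004
grip_force: 0.0
shift mm (before turn) [395.1  68.2   0.4] turn z -0.1 yaw now 6.9 tilt [-0.02  0.01] pos [ 0.4795 -0.2004  0.2503] t 2.6
  shift mm (after turn) [394.9  69.1   0.4]
[ 0.4714 -0.1244  0.4117]
```

View pics/w1.png

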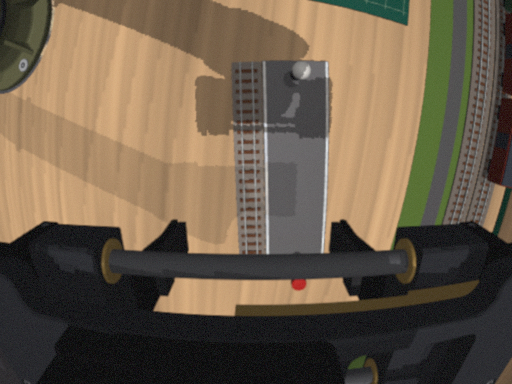

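Wrist view: the platform runs from (295,62) down to the red lamp at (298,283), with the white ball at (301,71) and the white edge lines at columns 265 and 327. The gripper hides part of the near end.

```bash
python3 - <<'E'
from h import *
f=np.load("pics/w1.npz");im=cv2.imread("pics/w1.png").astype(int);hsv=cv2.cvtColor(im.astype(np.uint8),cv2.COLOR_BGR2HSV)
b,g,r=im[...,0],im[...,1],im[...,2]
# platform region: low saturation
grey=((hsv[...,1]<45)&(im.min(2)>25)).astype(np.uint8)
grey[:, :225]=0;grey[:,345:]=0;grey[:50]=0;grey[255:]=0
ys,xs=np.nonzero(grey);P=plane(f,np.c_[xs,ys],.012,True)
# white lines: bright ridge per row
br=im.min(2)
for lo,hi in((258,275),(318,334)):
    q=[]
    for y in range(80,225):
        seg=br[y,lo:hi]-np.median(br[y,lo:hi]); 
        if seg.max()<25: continue
        w=np.clip(seg-10,0,None).astype(float);q.append((lo+(w*np.arange(hi-lo)).sum()/w.sum(),y))
    Q=plane(f,q,.012,True).astype(np.float32);L=cv2.fitLine(Q,cv2.DIST_HUBER,0,.001,.001).ravel()
    print("line",len(q),L,"ang",np.degrees(np.arctan2(L[1],L[0])),"x at y=-.2",L[2]+(-.2-L[3])*L[0]/L[1])
# end edge: lines
print("col profile at 285",[(y,br[y,285]) for y in range(55,70)])
print("row profile 150:",[(x,br[150,x]) for x in range(258,275)],[(x,br[150,x]) for x in range(318,334)])
m=((r>120)&(g<70)&(b<70)).astype(np.uint8);n,_,st,ce=cv2.connectedComponentsWithStats(m)
for k in range(1,n):
    if st[k,4]>20: print("red",st[k],ce[k],plane(f,ce[k],.062,True))
m=np.zeros_like(m);m[60:85,288:314]=(br[60:85,288:314]>105);n,_,st,ce=cv2.connectedComponentsWithStats(m)
for k in range(1,n):
    if st[k,4]>20: print("white",st[k],ce[k],plane(f,ce[k],.064,True))
i=ctrl.camera_info("top")
print("end plane pts",plane(f,[(285,62),(310,62)],.012,True))
E
```

```text
line 145 [ 0.1421 -0.9899  0.4892 -0.1901] ang -81.8332 x at y=-.2 0.49065587
line 145 [ 0.1209 -0.9927  0.5728 -0.1713] ang -83.05858 x at y=-.2 0.57624835
col profile at 285 [(55, np.int64(76)), (56, np.int64(81)), (57, np.int64(80)), (58, np.int64(77)), (59, np.int64(74)), (60, np.int64(71)), (61, np.int64(71)), (62, np.int64(69)), (63, np.int64(65)), (64, np.int64(74)), (65, np.int64(71)), (66, np.int64(71)), (67, np.int64(68)), (68, np.int64(70)), (69, np.int64(70))]
row profile 150: [(258, np.int64(68)), (259, np.int64(92)), (260, np.int64(115)), (261, np.int64(119)), (262, np.int64(106)), (263, np.int64(103)), (264, np.int64(149)), (265, np.int64(199)), (266, np.int64(200)), (267, np.int64(156)), (268, np.int64(118)), (269, np.int64(104)), (270, np.int64(104)), (271, np.int64(106)), (272, np.int64(107)), (273, np.int64(108)), (274, np.int64(106))] [(318, np.int64(105)), (319, np.int64(104)), (320, np.int64(100)), (321, np.int64(103)), (322, np.int64(103)), (323, np.int64(102)), (324, np.int64(106)), (325, np.int64(151)), (326, np.int64(207)), (327, np.int64(212)), (328, np.int64(143)), (329, np.int64(118)), (330, np.int64(119)), (331, np.int64(119)), (332, np.int64(116)), (333, np.int64(117))]
red [292 279  14  11 122] [298.5164 283.6393] [[ 0.5554 -0.3519]]
white [294  61  20  18 274] [303.2299  69.4818] [[ 0.5172 -0.0725]]
end plane pts [[ 0.4987 -0.0583]
 [ 0.5319 -0.053 ]]
```

```bash
python3 -m handwheel '[[0.087,0.037,0.0095,0,0,0,0],[0.087,0.037,0.0095,0,0,0,0],[0.087,0.037,0.0095,0,0,0,0],[0.087,0.037,0.0095,0,0,0,0],[0.087,0.037,0.0095,0,0,0,0],[0.087,0.037,0.0095,0,0,0,0],[0.087,0.037,0.0095,0,0,0,0],[0.087,0.034,0.0095,0,0,0,0],[0.087,0,0,0,0,0,0],[0.087,0,0,0,0,0,0]]'
python3 - <<'E'
from h import *
i=ctrl.camera_info("wrist");im,d=ctrl.get_image("wrist")
cv2.imwrite("pics/w2.png",im);np.savez("pics/w2.npz",d=d,**i);print(-i["R"].T@i["t"])
E
```

```text
time: 3.9
position: [0.5194, 0.0988, 0.2504]
tool_rot: [2.083, 2.351, -0.001]
ft_force: [-0.0, -1.4, -0.1]
grip_width: 0.998
grip_force: 0.0
[0.5112 0.1749 0.4116]
```

View pics/w2.png

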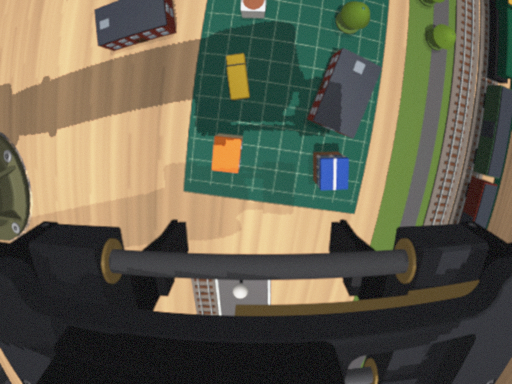

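Wrist view of the mat: house roof around (345,92), blue cabin (333,172), orange shelter (227,154), yellow van (237,76), turret at the top edge (252,5), tree (353,16).

```bash
cat >> h.py <<'E'
def cloud(f,d):
    K=f["intrinsics"];h,w=d.shape;u,v=np.meshgrid(np.arange(w),np.arange(h))
    p=np.stack([(u-K[0,2])/K[0,0],(v-K[1,2])/K[1,1]],-1);th=np.linalg.norm(p,axis=-1,keepdims=True)
    q=np.concatenate([p/np.maximum(th,1e-9)*np.tan(th),np.ones_like(th)],-1)*d[...,None]
    return (q-f["t"])@f["R"]
def top_at(f,d,uv,half=45,tol=.005):
    """flat top patch around pixel uv: height from depth, outline by casting rays onto that plane"""
    W=cloud(f,d)[...,2];u,v=uv;z0=np.median(W[v-3:v+4,u-3:u+4])
    m=(np.abs(W-z0)<tol)&(d>0);m[:max(v-half,0)]=0;m[v+half:]=0;m[:,:max(u-half,0)]=0;m[:,u+half:]=0
    m=cv2.morphologyEx(m.astype(np.uint8),cv2.MORPH_OPEN,np.ones((3,3)))
    n,l=cv2.connectedComponents(m);ys,xs=np.nonzero(l==l[v,u])
    return z0,rect(plane(f,np.c_[xs,ys],z0,True)),len(xs)
E
python3 - <<'E'
from h import *
f=np.load("pics/w2.npz");d=f["d"]
for n,p in [("house",(345,95)),("cabin",(340,172)),("shelter",(228,154))]: print(n,top_at(f,d,p))
f1=np.load("pics/w1.npz");W=cloud(f1,f1["d"]);print("platform z",np.median(W[140:150,290:300,2]),"table",np.median(W[200:210,380:390,2]))
print("mat z",np.median(cloud(f,d)[120:130,280:290,2]))
E
```

```text
house (np.float64(0.052068237108436596), (array([0.6176, 0.21  ]), 57.63876724243164, 100.58995819091797, 75.74372863769531), 3454)
cabin (np.float64(0.05624602204516232), (array([0.6147, 0.1068]), 37.26484680175781, 40.094905853271484, -82.00309610366821), 891)
shelter (np.float64(0.0400620841596633), (array([0.4771, 0.1119]), 34.752281188964844, 45.231441497802734, -89.3288579583168), 936)
platform z 0.010897796075289836 table -0.001221195416579341
mat z 0.0020782613128488194
```

```bash
python3 - <<'E'
from h import *
go(.6176,.210,.13,-14.3)
E
```

```text
shift mm (before turn) [ 99.4 110.9 120.2] turn z 21.2 yaw now 6.9 tilt [-0.02 -0.05] pos [0.5195 0.0982 0.2504] t 3.95
  shift mm (after turn) [132.7  67.5 120.2]
```

```bash
python3 -m handwheel '[[0.087,0.025,0.0277,0.03,0,0,0],[0.087,0.025,0.0277,0.03,0,0,0],[0.087,0.025,0.0277,0.03,0,0,0],[0.087,0.0244,0.0278,0.03,0,0,0],[0.087,0,0,0,0,0,7.1],[0.087,0,0,0,0,0,7.1],[0.087,0,0,0,0,0,7],[0.087,0,0,0,0,0,0],[0.087,0,0,0,0,0,0]]'
python3 - <<'E'
from h import *
go(.6176,.210,.012,-14.3)
i=ctrl.camera_info("wrist");im,d=ctrl.get_image("wrist");cv2.imwrite("pics/w3.png",im)
from h import cloud
W=cloud(i,d);m=(np.abs(W[...,2]-.052)<.004)&(d>0);m=cv2.morphologyEx(m.astype(np.uint8),cv2.MORPH_OPEN,np.ones((3,3)))
n,l,st,ce=cv2.connectedComponentsWithStats(m)
for k in range(1,n):
    if st[k,4]>1500: ys,xs=np.nonzero(l==k);print(st[k],ce[k],rect(plane(i,np.c_[xs,ys],.052,True)))
E
```

```text
time: 5.08
position: [0.6176, 0.2107, 0.1305]
tool_rot: [2.478, 1.93, -0.001]
ft_force: [1.3, 0.6, -0.6]
grip_width: 1.001
grip_force: 0.0
shift mm (before turn) [ -0.6   0.1 118.5] turn z 0.1 yaw now -14.2 tilt [ 0.   -0.04] pos [0.6176 0.2107 0.1305] t 5.08
  shift mm (after turn) [ -0.6   0.1 118.5]
[ 225  141   69  113 7325] [258.8572 196.2639] (array([0.6184, 0.2097]), 56.38871383666992, 100.93268585205078, 75.57229614257812)
```

View pics/w3.png

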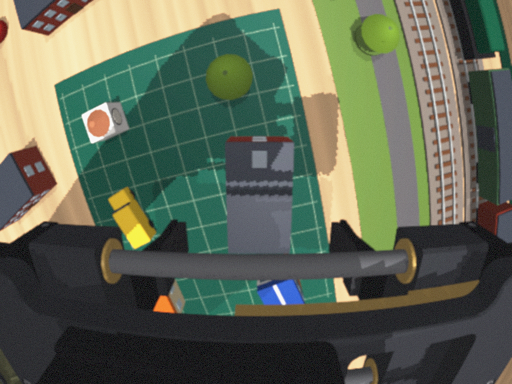

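The house roof fills (228–293, 137–250), square between the open fingers. The turret is at (105,122) and the tree at (229,77), both clear. I'll go down and grip.

```bash
python3 -m handwheel '[[0.087,-0.001,0.0005,0.03,0,0,0],[0.087,0,0,0.03,0,0,0],[0.087,0,0,0.03,0,0,0],[0.087,0,0,0.0285,0,0,0],[0.087,0,0,0,0,0,0],[0.03,0,0,0,0,0,0],[0.03,0,0,0,0,0,0],[0.03,0,0,0,0,0,0],[0.03,0,0,0,0,0,0],[0.03,0,0,0,0,0,0]]' 25
python3 -m handwheel '[[0.03,0,0,-0.01,0,0,0],[0.03,0,0,-0.03,0,0,0],[0.03,0,0,-0.03,0,0,0],[0.03,0,0,-0.04,0,0,0],[0.03,0,0,0,0,0,0]]'
python3 - <<'E'
from h import *
i=ctrl.camera_info("wrist");im,d=ctrl.get_image("wrist");W=cloud(i,d)
print(top_at(i,d,(260,170),half=120,tol=.008))
s=ctrl.get_state();print(s["grip_width"]*.087,s["grip_force"],s["position"])
go(.5355,-.2122,.13,7.7)
E
```

```text
time: 6.38
position: [0.618, 0.2108, 0.0127]
tool_rot: [2.479, 1.929, 0.001]
ft_force: [0.1, -1.1, 3.8]
grip_width: 0.638
grip_force: 25.0
time: 7.0
position: [0.6197, 0.2121, 0.1263]
tool_rot: [2.477, 1.929, 0.01]
ft_force: [0.7, 0.9, -1.8]
grip_width: 0.64
grip_force: 25.0
(np.float64(0.155781473389983), (array([0.632, 0.259]), 3.7164392471313477, 56.71962356567383, -14.2423095703125), 899)
0.05579063762742891 24.99691067263484 [0.6184 0.2112 0.1238]
shift mm (before turn) [-430.8   23.5   -6.7] turn z -21.9 yaw now -14.2 tilt [0.17 0.04] pos [0.6184 0.2112 0.1238] t 7.05
  shift mm (after turn) [-408.5 -138.8   -6.7]
```

```bash
python3 -m handwheel '[[0.03,-0.02,0.0012,0,0,0,0],[0.03,-0.04,0.0022,0,0,0,0],[0.03,-0.04,0.0022,0,0,0,0],[0.03,-0.04,0.0022,0,0,0,0],[0.03,-0.04,0.0022,0,0,0,0],[0.03,-0.04,0.0022,0,0,0,0],[0.03,-0.04,0.0022,0,0,0,0],[0.03,-0.04,0.0022,0,0,0,0],[0.03,-0.04,0.0022,0,0,0,0],[0.03,-0.04,0.0022,0,0,0,0],[0.03,-0.03,0.0016,0,0,0,0],[0.03,-0.02,0.0009,0,0,0,0]]'
python3 -m handwheel '[[0.03,0,0,0,0,0,-7.3],[0.03,0,0,0,0,0,-7.3],[0.03,0,0,0,0,0,-7.3],[0.03,0,0,0,0,0,0],[0.03,0,0,0,0,0,0]]'
python3 - <<'E'
from h import *
go(.5355,-.2112,.13,7.7)
i=ctrl.camera_info("wrist");im,d=ctrl.get_image("wrist");cv2.imwrite("pics/w4.png",im);np.savez("pics/w4.npz",d=d,**i)
E
```

```text
time: 8.55
position: [0.5323, -0.2147, 0.1205]
tool_rot: [-2.481, -1.924, 0.004]
ft_force: [-0.0, 0.5, -1.6]
grip_width: 0.644
grip_force: 25.0
time: 9.18
position: [0.5344, -0.2118, 0.1216]
tool_rot: [-2.069, -2.363, 0.0]
ft_force: [-1.7, -0.0, -0.4]
grip_width: 0.638
grip_force: 25.0
shift mm (before turn) [ 0.5  1.1 -8.4] turn z -0.1 yaw now 7.6 tilt [-0.05  0.02] pos [ 0.5344 -0.2118  0.1216] t 9.18
  shift mm (after turn) [ 0.5  1.1 -8.4]
```

View pics/w4.png

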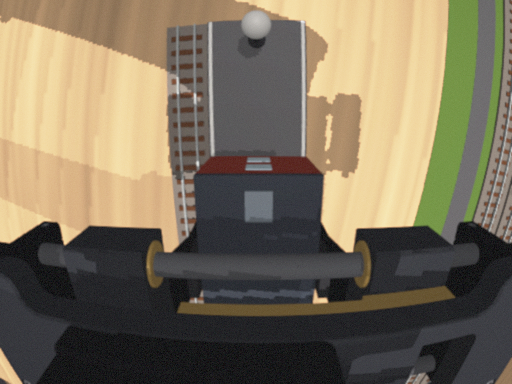

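House hanging over the platform, square to it; edge lines at columns 211 and 303, white ball at (256,25). I'll check the line fit from this pose before lowering.

```bash
cat >> h.py <<'E'
def lines(f,im,bands,y0,y1,z=.012):
    br=im.min(2).astype(int);out=[]
    for lo,hi in bands:
        q=[]
        for y in range(y0,y1):
            seg=br[y,lo:hi]-np.median(br[y,lo:hi])
            if seg.max()<25: continue
            w=np.clip(seg-10,0,None).astype(float)**2;q.append((lo+(w*np.arange(hi-lo)).sum()/w.sum(),y))
        L=cv2.fitLine(plane(f,q,z,True).astype(np.float32),cv2.DIST_HUBER,0,.001,.001).ravel()
        out.append(L);print("line",len(q),"ang",np.degrees(np.arctan2(L[1],L[0])),"x at y=-.2122",L[2]+(-.2122-L[3])*L[0]/L[1])
    return out
E
python3 - <<'E'
from h import *
f=np.load("pics/w4.npz");im=cv2.imread("pics/w4.png")
lines(f,im,((206,219),(297,309)),45,150)
br=im.min(2).astype(int);m=np.zeros_like(br,np.uint8);m[8:42,238:275]=br[8:42,238:275]>115
(c,r)=cv2.minEnclosingCircle(cv2.findNonZero(m));print(c,r,plane(f,c,.064,True))
E
```

```text
line 105 ang -81.78494 x at y=-.2122 0.49260026
line 105 ang -81.798485 x at y=-.2122 0.5773022
(258.9545593261719, 19.954545974731445) 19.216684341430664 [[ 0.5169 -0.0699]]
```

```bash
python3 -m handwheel '[[0.03,0.0005,0.0008,0.03,0,0,-0.3],[0.03,0,0,0.03,0,0,0],[0.03,0,0,0.025,0,0,0],[0.03,0,0,0.01,0,0,0],[0.03,0,0,0,0,0,0],[0.03,0,0,0,0,0,0]]'
python3 - <<'E'
from h import *
go(.5353,-.2112,.0217,7.9)
E
```

```text
time: 9.98
position: [0.5365, -0.2116, 0.0282]
tool_rot: [2.06, 2.369, 0.001]
ft_force: [0.5, -0.8, -0.2]
grip_width: 0.645
grip_force: 25.0
shift mm (before turn) [ 0.6 -1.2  6.5] turn z 0.1 yaw now 8.0 tilt [ 0.1  -0.05] pos [ 0.5365 -0.2116  0.0282] t 9.97
  shift mm (after turn) [ 0.6 -1.2  6.5]
```

```bash
python3 -m handwheel '[[0.03,0.0005,-0.001,0.003,0,0,0],[0.03,0,0,0.002,0,0,0],[0.03,0,0,0.001,0,0,0],[0.03,0,0,0,0,0,0]]'
python3 - <<'E'
from h import *
go(.5353,-.2112,.0217,7.9);print(ctrl.get_state()["ft_force"])
E
```

```text
time: 10.48
position: [0.5345, -0.2111, 0.0217]
tool_rot: [2.061, 2.371, -0.001]
ft_force: [-1.7, 0.3, 5.0]
grip_width: 0.637
grip_force: 25.0
shift mm (before turn) [-0.2  0.7 -0. ] turn z 0.1 yaw now 8.0 tilt [-0.01 -0.03] pos [ 0.5345 -0.2111  0.0217] t 10.47
  shift mm (after turn) [-0.2  0.7 -0. ]
[-1.6571  0.307   5.0225]
```

```bash
python3 -m handwheel '[[0.066,0,0,0,0,0,0],[0.087,0,0,0,0,0,0],[0.087,0,0,0,0,0,0],[0.087,0,0,-0.02,0,0,0],[0.087,0,0,-0.05,0,0,0],[0.087,0,0,-0.06,0,0,0],[0.087,0,0,-0.03,0,0,0],[0.087,-0.04,0,0,0,0,0],[0.087,-0.03,0,0,0,0,0],[0.087,0,0,0,0,0,0],[0.087,0,0,0,0,0,0]]'
python3 - <<'E'
from h import *
i=ctrl.camera_info("wrist");im,d=ctrl.get_image("wrist");cv2.imwrite("pics/w5.png",im);np.savez("pics/w5.npz",d=d,**i)
print(top_at(i,d,(258,150),half=120,tol=.006))
go(.4821,.3104,.18,0)
E
```

```text
time: 11.85
position: [0.5446, -0.2791, 0.1819]
tool_rot: [2.06, 2.372, 0.002]
ft_force: [0.7, 0.7, 0.8]
grip_width: 0.999
grip_force: 0.0
(np.float64(0.060978505492281385), (array([ 0.5353, -0.2122]), 56.01231384277344, 100.24034881591797, -81.98932933807373), 6180)
shift mm (before turn) [592.  21.   2.] turn z 8.1 yaw now 8.1 tilt [0.04 0.02] pos [ 0.5447 -0.2787  0.1818] t 11.9
  shift mm (after turn) [589.1 -62.6   2. ]
```

View pics/w5.png

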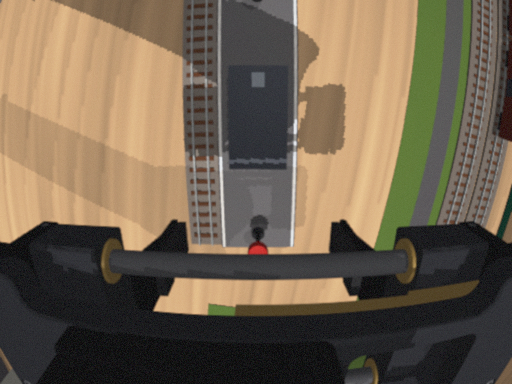

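The house (229–290, 66–168) stands square and centred between the platform lines. I'll check the red lamp and platform end from this view, and also get the rows to reach the turret.

```bash
python3 - <<'E'
from h import *
f=np.load("pics/w5.npz");im=cv2.imread("pics/w5.png")
lines(f,im,((217,227),(290,302)),175,225)
print("red end",plane(f,[(235,245.5),(285,245.5)],.012,True))
go(.4821,.22,.18,0)
E
```

```text
line 50 ang -81.83585 x at y=-.2122 0.49259925
line 50 ang -81.91969 x at y=-.2122 0.57741666
red end [[ 0.5295 -0.3713]
 [ 0.591  -0.3627]]
shift mm (before turn) [502.5   8.3   1.9] turn z 8.1 yaw now 8.1 tilt [0.04 0.02] pos [ 0.5447 -0.2787  0.1818] t 11.9
  shift mm (after turn) [498.7 -62.6   1.9]
```

```bash
python3 -m handwheel '[[0.087,0.025,0.0007,0,0,0,0],[0.087,0.045,0.0007,0,0,0,0],[0.087,0.045,0.0007,0,0,0,0],[0.087,0.045,0.0007,0,0,0,0],[0.087,0.045,0.0007,0,0,0,0],[0.087,0.045,0.0007,0,0,0,0],[0.087,0.045,0.0007,0,0,0,0],[0.087,0.045,0.0007,0,0,0,0],[0.087,0.045,0.0007,0,0,0,0],[0.087,0.045,0.0007,0,0,0,0],[0.087,0.045,0.0007,0,0,0,0],[0.087,0.028,0.0007,0,0,0,0]]'
python3 -m handwheel '[[0.087,0,0,0,0,0,8.1],[0.087,0,0,0,0,0,0],[0.087,0,0,0,0,0,0]]'
python3 - <<'E'
from h import *
i=ctrl.camera_info("wrist");im,d=ctrl.get_image("wrist");cv2.imwrite("pics/w6.png",im);np.savez("pics/w6.npz",d=d,**i)
go(.4821,.31,.18,0)
W=cloud(i,d)
m=(np.hypot(W[...,0]-.485,W[...,1]-.315)<.04)&(W[...,2]>.022)&(d>0)
print(W[m].mean(0),W[m][:,2].max(),rect(W[m][:,:2]),m.sum(),np.argwhere(m).mean(0))
E
```

```text
time: 13.4
position: [0.4795, 0.2236, 0.1813]
tool_rot: [2.054, 2.377, -0.0]
ft_force: [-0.4, 0.6, -0.0]
grip_width: 0.998
grip_force: 0.0
time: 13.78
position: [0.4817, 0.2194, 0.181]
tool_rot: [2.219, 2.223, -0.001]
ft_force: [0.2, 0.1, 0.7]
grip_width: 1.005
grip_force: 0.0
shift mm (before turn) [90.9  0.1  1. ] turn z 0.0 yaw now 0.0 tilt [ 0.   -0.04] pos [0.482  0.2191 0.181 ] t 13.82
  shift mm (after turn) [90.9  0.1  1. ]
[0.4871 0.3156 0.0374] 0.047671645328329196 (array([0.4871, 0.3161]), 30.282562255859375, 31.67609977722168, 3.2151668071746826) 866 [ 88.4111 263.0543]
```

View pics/w6.png

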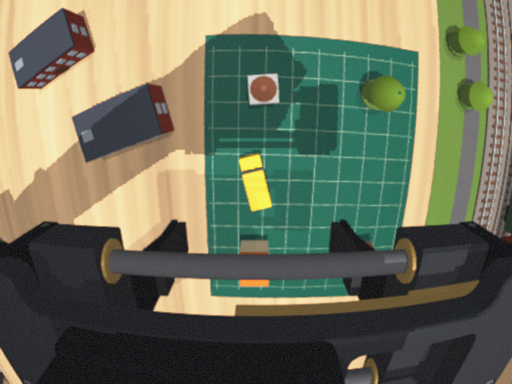

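The turret is at (263,89) with its copper cap, nearly square to the tool; van (256,182) and tree (383,93) are well clear.

```bash
python3 -m handwheel '[[0.087,0.032,0.0017,0.02,0,0,-3],[0.087,0.032,0.0017,0.03,0,0,0],[0.087,0.0325,0.0017,0.03,0,0,0],[0.087,0,0,0,0,0,0],[0.087,0,0,0,0,0,0]]'
python3 - <<'E'
from h import *
i=ctrl.camera_info("wrist");im,d=ctrl.get_image("wrist");np.savez("pics/w7.npz",d=d,**i);cv2.imwrite("pics/w7.png",im)
W=cloud(i,d)
m=(np.hypot(W[...,0]-.487,W[...,1]-.316)<.03)&(W[...,2]>.029)&(W[...,2]<.037)&(d>0)
ys,xs=np.nonzero(m);c=rect(plane(i,np.c_[xs,ys],.035,True));print(c,len(xs))
go(*c[0],.008,3)
E
```

```text
time: 14.45
position: [0.4849, 0.3149, 0.1013]
tool_rot: [2.164, 2.277, -0.0]
ft_force: [-1.3, 1.0, 0.1]
grip_width: 0.997
grip_force: 0.0
(array([0.4874, 0.3165]), 29.98253059387207, 30.63823890686035, -87.11808848381042) 785
shift mm (before turn) [ 1.8  1.9 93.8] turn z -0.2 yaw now 2.8 tilt [ 0.07 -0.02] pos [0.4854 0.3146 0.1018] t 14.5
  shift mm (after turn) [ 1.8  1.9 93.8]
```

```bash
python3 -m handwheel '[[0.087,0.0018,0.0019,0.03,0,0,0],[0.087,0,0,0.03,0,0,0],[0.087,0,0,0.023,0,0,0],[0.06,0,0,0.0095,0,0,0],[0.06,0,0,0,0,0,0],[0.01,0,0,0,0,0,0],[0.01,0,0,0,0,0,0],[0.01,0,0,0,0,0,0],[0.01,0,0,0,0,0,0],[0.01,0,0,0,0,0,0],[0.01,0,0,0,0,0,0]]' 12
python3 - <<'E'
from h import *
go(.4874,.3165,.008,3)
E
python3 -m handwheel '[[0.01,0,0,-0.01,0,0,0],[0.01,0,0,-0.03,0,0,0],[0.01,0,0,-0.05,0,0,0],[0.01,0,0,-0.05,0,0,0],[0.01,0,0,0,0,0,0],[0.01,0,0,0,0,0,0]]'
python3 - <<'E'
from h import *
go(.5353,-.2122,.15,8)
E
```

```text
time: 15.88
position: [0.4863, 0.3175, 0.0086]
tool_rot: [2.164, 2.277, 0.0]
ft_force: [-0.3, -1.2, 1.1]
grip_width: 0.345
grip_force: 12.0
shift mm (before turn) [-1.1  1.   0.6] turn z -0.1 yaw now 2.9 tilt [ 0.01 -0.01] pos [0.4863 0.3175 0.0086] t 15.88
  shift mm (after turn) [-1.1  1.   0.6]
time: 16.62
position: [0.4862, 0.3172, 0.1485]
tool_rot: [2.164, 2.277, -0.0]
ft_force: [0.3, -0.4, -0.9]
grip_width: 0.346
grip_force: 12.0
shift mm (before turn) [-531.2   22.3   -1.2] turn z -5.1 yaw now 2.9 tilt [ 0.01 -0.04] pos [0.4862 0.3172 0.1485] t 16.62
  shift mm (after turn) [-531.1  -25.    -1.2]
```

```bash
python3 -m handwheel '[[0.01,-0.03,0.0018,0,0,0,0],[0.01,-0.05,0.0021,0,0,0,0],[0.01,-0.05,0.0021,0,0,0,0],[0.01,-0.05,0.0021,0,0,0,0],[0.01,-0.05,0.0021,0,0,0,0],[0.01,-0.05,0.0021,0,0,0,0],[0.01,-0.05,0.0021,0,0,0,0],[0.01,-0.05,0.0021,0,0,0,0],[0.01,-0.05,0.0021,0,0,0,0],[0.01,-0.05,0.0021,0,0,0,0],[0.01,-0.03,0.0016,0,0,0,0],[0.01,-0.02,0,0,0,0,0]]'
python3 -m handwheel '[[0.01,0,0,0.03,0,0,-5.1],[0.01,0,0,0.03,0,0,0],[0.01,0,0,0,0,0,0],[0.01,0,0,0,0,0,0]]'
python3 - <<'E'
from h import *
go(.5352,-.2115,.0676,8)
E
```

```text
time: 18.12
position: [0.5342, -0.2121, 0.1467]
tool_rot: [-2.164, -2.273, 0.001]
ft_force: [-0.3, 0.7, -0.1]
grip_width: 0.341
grip_force: 12.0
time: 18.62
position: [0.5359, -0.2102, 0.0892]
tool_rot: [2.06, 2.372, 0.001]
ft_force: [0.1, -0.1, 0.1]
grip_width: 0.343
grip_force: 12.0
shift mm (before turn) [-1.2 -0.9 21.6] turn z 0.1 yaw now 8.1 tilt [0.03 0.  ] pos [ 0.5359 -0.2102  0.0892] t 18.62
  shift mm (after turn) [-1.2 -0.9 21.6]
```

```bash
python3 -m handwheel '[[0.01,-0.0012,-0.0009,0.01,0,0,0],[0.01,0,0,0.008,0,0,0],[0.01,0,0,0.002,0,0,0],[0.01,0,0,0.0015,0,0,0],[0.01,0,0,0,0,0,0]]'
python3 - <<'E'
from h import *
go(.5352,-.2115,.0676,8)
E
```

```text
time: 19.25
position: [0.5348, -0.212, 0.0676]
tool_rot: [2.061, 2.371, -0.0]
ft_force: [-1.5, 0.8, 4.5]
grip_width: 0.343
grip_force: 12.0
shift mm (before turn) [0.4 0.5 0. ] turn z 0.0 yaw now 8.0 tilt [ 0.   -0.02] pos [ 0.5348 -0.212   0.0676] t 19.25
  shift mm (after turn) [0.4 0.5 0. ]
```

```bash
python3 -m handwheel '[[0.04,0,0,0,0,0,0],[0.06,0,0,0,0,0,0],[0.06,0,0,0,0,0,0],[0.06,0,0,-0.03,0,0,0],[0.06,0,0,-0.06,0,0,0],[0.087,0,0,-0.05,0,0,0],[0.087,-0.04,0,0,0,0,0],[0.087,-0.03,0,0,0,0,0],[0.087,0,0,0,0,0,0],[0.087,0,0,0,0,0,0]]'
python3 - <<'E'
from h import *
i=ctrl.camera_info("wrist");im,d=ctrl.get_image("wrist");cv2.imwrite("pics/w8.png",im)
W=cloud(i,d);z=W[...,2];g=(d>0)&(np.hypot(W[...,0]-.5353,W[...,1]+.2122)<.075)
for nm,a,b,zz in(("house",.055,.067,.062),("turret",.088,.098,.094)):
    ys,xs=np.nonzero(g&(z>a)&(z<b));print(nm,rect(plane(i,np.c_[xs,ys],zz,True)),len(xs))
go(.61,.03,.20,8)
E
```

```text
time: 20.5
position: [0.5445, -0.2802, 0.2067]
tool_rot: [-2.059, -2.371, -0.001]
ft_force: [0.5, 0.6, -0.1]
grip_width: 0.99
grip_force: 0.0
house (array([ 0.5356, -0.2118]), 56.284217834472656, 99.8945083618164, -82.10496473312378) 4189
turret (array([ 0.5358, -0.2136]), 29.466617584228516, 29.53032684326172, -82.29557037353516) 691
shift mm (before turn) [297.4 108.3   7.2] turn z 0.1 yaw now 8.1 tilt [-0.    0.05] pos [ 0.5447 -0.2797  0.2069] t 20.55
  shift mm (after turn) [297.6 107.8   7.2]
```

House and turret measure in place, to within about 2 mm. Next the cabin.

```bash
python3 -m handwheel '[[0.087,0.03,0.011,0,0,0,0],[0.087,0.038,0.0138,0,0,0,0],[0.087,0.038,0.0138,0,0,0,0],[0.087,0.038,0.0138,0,0,0,0],[0.087,0.038,0.0138,0,0,0,0],[0.087,0.038,0.0138,0,0,0,0],[0.087,0.038,0.0138,0,0,0,0],[0.087,0.038,0.0138,0.02,0,0,0],[0.087,0,0,0.03,0,0,0],[0.087,0,0,0,0,0,0],[0.087,0,0,0,0,0,0]]'
python3 - <<'E'
from h import *
i=ctrl.camera_info("wrist");im,d=ctrl.get_image("wrist");cv2.imwrite("pics/w9.png",im)
W=cloud(i,d);g=(d>0)&(np.hypot(W[...,0]-.6147,W[...,1]-.1068)<.04)&(W[...,2]>.051)&(W[...,2]<.061)
ys,xs=np.nonzero(g);r=rect(plane(i,np.c_[xs,ys],.057,True));print(r,len(xs),xs.mean(),ys.mean())
go(*r[0],.1,8)
E
```

```text
time: 21.92
position: [0.61, 0.0267, 0.1581]
tool_rot: [2.061, 2.37, 0.001]
ft_force: [-0.6, 0.3, -0.1]
grip_width: 1.002
grip_force: 0.0
(array([0.6151, 0.1063]), 35.66090393066406, 39.98385238647461, -79.90282249450684) 1827 275.6278051450465 105.96934865900383
shift mm (before turn) [78.4 15.6 58.5] turn z -0.0 yaw now 8.0 tilt [ 0.12 -0.02] pos [0.6104 0.0265 0.1585] t 21.98
  shift mm (after turn) [78.4 15.7 58.5]
```

View pics/w9.png

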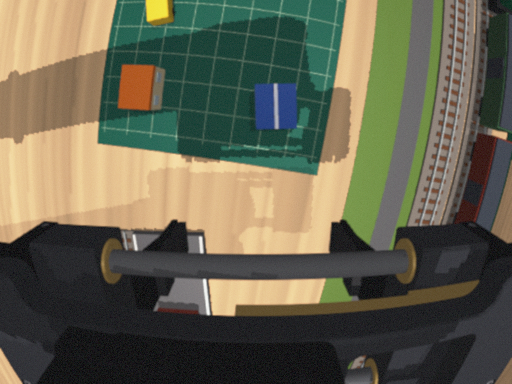

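The cabin roof is at (276,106), its long side nearly along the tool x axis. The shelter is at (140,88).

```bash
python3 -m handwheel '[[0.087,0.03,0.006,0,0,0,-1.8],[0.087,0.03,0.006,0.02,0,0,0],[0.087,0.019,0.0055,0.04,0,0,0],[0.087,0,0,0,0,0,0],[0.087,0,0,0,0,0,0]]'
python3 - <<'E'
from h import *
go(.6151,.1063,.015,9.8)
E
```

```text
time: 22.6
position: [0.6158, 0.1063, 0.0988]
tool_rot: [2.024, 2.4, 0.002]
ft_force: [-0.9, 0.3, 0.7]
grip_width: 1.0
grip_force: 0.0
shift mm (before turn) [ 0.2 -0.9 83.8] turn z -0.1 yaw now 9.7 tilt [ 0.13 -0.03] pos [0.6158 0.1063 0.0988] t 22.6
  shift mm (after turn) [ 0.2 -0.9 83.8]
```

```bash
python3 -m handwheel '[[0.087,0,-0.0009,0.03,0,0,0],[0.087,0,0,0.03,0,0,0],[0.07,0,0,0.024,0,0,0],[0.07,0,0,0,0,0,0],[0.015,0,0,0,0,0,0],[0.015,0,0,0,0,0,0],[0.015,0,0,0,0,0,0],[0.015,0,0,0,0,0,0],[0.015,0,0,0,0,0,0]]' 15
python3 - <<'E'
from h import *
go(.6151,.1063,.015,9.8)
E
python3 -m handwheel '[[0.015,0,0,-0.01,0,0,0],[0.015,0,0,-0.03,0,0,0],[0.015,0,0,-0.06,0,0,0],[0.015,0,0,-0.05,0,0,0],[0.015,0,0,0,0,0,0],[0.015,0,0,0,0,0,0]]'
python3 - <<'E'
from h import *
c=np.array([.5354,-.2121]);a=np.radians(-82);u=np.array([np.cos(a),np.sin(a)])
print(c+.095*u,c-.095*u);go(*(c+.095*u),.16,8)
E
```

```text
time: 23.72
position: [0.6138, 0.1074, 0.0134]
tool_rot: [2.023, 2.403, 0.0]
ft_force: [-1.1, -0.1, 2.9]
grip_width: 0.415
grip_force: 15.0
shift mm (before turn) [-1.3  1.1 -1.6] turn z 0.0 yaw now 9.8 tilt [ 0.02 -0.01] pos [0.6138 0.1074 0.0134] t 23.73
  shift mm (after turn) [-1.3  1.1 -1.6]
time: 24.48
position: [0.6132, 0.1072, 0.1628]
tool_rot: [2.023, 2.403, -0.001]
ft_force: [0.5, 0.4, -0.8]
grip_width: 0.41
grip_force: 15.0
[ 0.5486 -0.3062] [ 0.5222 -0.118 ]
shift mm (before turn) [-396.3 -134.1    3.1] turn z 1.8 yaw now 9.8 tilt [-0.02 -0.04] pos [0.6132 0.1072 0.1628] t 24.48
  shift mm (after turn) [-400.3 -121.5    3.1]
```

```bash
python3 -m handwheel '[[0.015,-0.02,-0.0068,0,0,0,1.8],[0.015,-0.04,-0.0122,0,0,0,0],[0.015,-0.04,-0.0122,0,0,0,0],[0.015,-0.04,-0.0122,0,0,0,0],[0.015,-0.04,-0.0122,0,0,0,0],[0.015,-0.04,-0.0122,0,0,0,0],[0.015,-0.04,-0.0122,0,0,0,0],[0.015,-0.04,-0.0122,0,0,0,0],[0.015,-0.04,-0.0122,0,0,0,0],[0.015,-0.039,-0.012,0,0,0,0],[0.015,-0.02,-0.005,0,0,0,0],[0.015,0,0,0,0,0,0]]'
python3 -m handwheel '[[0.015,0,0,0.03,0,0,0],[0.015,0,0,0.03,0,0,0],[0.015,0,0,0.03,0,0,0],[0.015,0,0,0,0,0,0],[0.015,0,0,0,0,0,0]]'
python3 - <<'E'
from h import *
go(.5485,-.3052,.0224,8)
i=ctrl.camera_info("wrist");im,d=ctrl.get_image("wrist");cv2.imwrite("pics/w10.png",im)
E
```

```text
time: 25.98
position: [0.5482, -0.3065, 0.1619]
tool_rot: [-2.065, -2.365, 0.001]
ft_force: [0.3, 0.5, -0.4]
grip_width: 0.411
grip_force: 15.0
time: 26.6
position: [0.5508, -0.3035, 0.0743]
tool_rot: [2.058, 2.372, 0.001]
ft_force: [0.3, -0.1, -0.3]
grip_width: 0.414
grip_force: 15.0
shift mm (before turn) [-1.3 -2.6 51.9] turn z 0.1 yaw now 8.1 tilt [ 0.09 -0.  ] pos [ 0.5508 -0.3035  0.0743] t 26.6
  shift mm (after turn) [-1.3 -2.6 51.9]
```

View pics/w10.png

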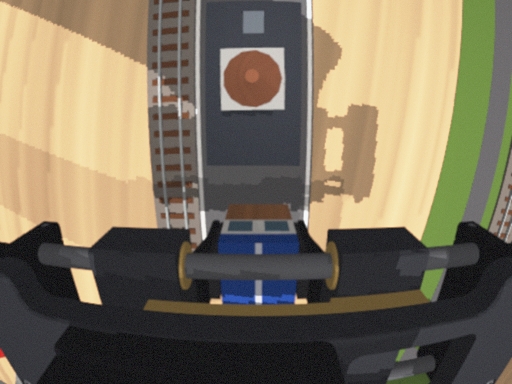

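The turret sits centred on the house roof (252,78), and the cabin hangs over the platform at (258,265), square to it. I'll lower it in steps with a small correction.

```bash
python3 -m handwheel '[[0.015,-0.0013,-0.002,0.025,0,0,0],[0.015,0,0,0.017,0,0,0],[0.015,0,0,0,0,0,0],[0.015,0,0,0,0,0,0]]'
python3 - <<'E'
from h import *
go(.5485,-.3052,.0224,8)
E
```

```text
time: 27.15
position: [0.5485, -0.3064, 0.0319]
tool_rot: [2.06, 2.37, 0.001]
ft_force: [0.0, -0.5, 0.2]
grip_width: 0.409
grip_force: 15.0
shift mm (before turn) [1.2 0.2 9.5] turn z 0.0 yaw now 8.0 tilt [ 0.06 -0.03] pos [ 0.5485 -0.3064  0.0319] t 27.15
  shift mm (after turn) [1.2 0.2 9.5]
```

```bash
python3 -m handwheel '[[0.015,0.001,0,0.005,0,0,0],[0.015,0,0,0.003,0,0,0],[0.015,0,0,0.0018,0,0,0],[0.015,0,0,0,0,0,0],[0.015,0,0,0,0,0,0]]'
python3 - <<'E'
from h import *
go(.5485,-.3052,.0224,8)
E
```

```text
time: 27.78
position: [0.5478, -0.3053, 0.0224]
tool_rot: [2.061, 2.371, -0.001]
ft_force: [-2.3, 0.9, 5.6]
grip_width: 0.412
grip_force: 15.0
shift mm (before turn) [-0.   0.7 -0. ] turn z -0.0 yaw now 8.0 tilt [-0.01 -0.02] pos [ 0.5478 -0.3053  0.0224] t 27.77
  shift mm (after turn) [-0.   0.7 -0. ]
```

Contact. I'll release, rise, retreat and measure.

```bash
python3 -m handwheel '[[0.05,0,0,0,0,0,0],[0.06,0,0,0,0,0,0],[0.06,0,0,0,0,0,0],[0.06,0,0,-0.03,0,0,0],[0.06,0,0,-0.06,0,0,0],[0.087,0,0,-0.06,0,0,0],[0.087,0,0,-0.03,0,0,0],[0.087,-0.04,0,0,0,0,0],[0.087,-0.02,0,0,0,0,0],[0.087,0,0,0,0,0,0],[0.087,0,0,0,0,0,0]]'
cat >> h.py <<'E'
def near(i,d,x,y,rad,z,tol=.005):
    W=cloud(i,d);g=(d>0)&(np.hypot(W[...,0]-x,W[...,1]-y)<rad)&(abs(W[...,2]-z+.001)<tol)
    ys,xs=np.nonzero(g);return rect(plane(i,np.c_[xs,ys],z,True))
E
python3 - <<'E'
from h import *
i=ctrl.camera_info("wrist");im,d=ctrl.get_image("wrist");cv2.imwrite("pics/w11.png",im)
print("house",near(i,d,.5354,-.2121,.075,.062))
print("cabin",near(i,d,.5486,-.3062,.035,.066))
print("turret",near(i,d,.5354,-.2121,.03,.094))
go(.47,.03,.16,1)
E
```

```text
time: 29.15
position: [0.556, -0.3628, 0.2004]
tool_rot: [-2.058, -2.371, -0.002]
ft_force: [0.1, 0.6, 0.3]
grip_width: 0.999
grip_force: 0.0
house (array([ 0.536 , -0.2178]), 55.90165328979492, 89.52591705322266, -82.25175762176514)
cabin (array([ 0.5496, -0.3139]), 35.75820541381836, 54.58109664916992, -81.46434211730957)
turret (array([ 0.5364, -0.2145]), 30.330936431884766, 31.21428680419922, -81.8591480255127)
shift mm (before turn) [400.9 -30.   41.4] turn z 7.1 yaw now 8.1 tilt [-0.04  0.1 ] pos [ 0.5563 -0.3627  0.2007] t 29.2
  shift mm (after turn) [394.1 -79.4  41.4]
```

```bash
python3 - <<'E'
from h import *
im=cv2.imread("pics/w11.png").astype(int);i=ctrl.camera_info("wrist")
b,g,r=im[...,0],im[...,1],im[...,2];m=((b>60)&(b>1.7*r)&(b>1.5*g)).astype(np.uint8)
m[260:]=0
n,l,st,ce=cv2.connectedComponentsWithStats(cv2.morphologyEx(m,cv2.MORPH_CLOSE,np.ones((7,7))));k=1+st[1:,4].argmax();ys,xs=np.nonzero(l==k)
print(st[k],rect(plane(i,np.c_[xs,ys],.066,True)))
m=((r>110)&(g<70)&(b<70)).astype(np.uint8);n,l,st,ce=cv2.connectedComponentsWithStats(m);k=1+st[1:,4].argmax();print("red",st[k],ce[k],plane(i,ce[k],.065,True))
E
python3 -m handwheel '[[0.087,0.03,-0.0024,0,0,0,0],[0.087,0.04,-0.003,0,0,0,0],[0.087,0.04,-0.003,0,0,0,0],[0.087,0.04,-0.003,0,0,0,0],[0.087,0.04,-0.003,0,0,0,0],[0.087,0.04,-0.003,0,0,0,0],[0.087,0.04,-0.003,0,0,0,0],[0.087,0.04,-0.003,0,0,0,0],[0.087,0.04,-0.003,0,0,0,0],[0.087,0.04,-0.003,0.02,0,0,7],[0.087,0.011,-0.001,0.02,0,0,0],[0.087,0,0,0,0,0,0]]'
python3 - <<'E'
from h import *
i=ctrl.camera_info("wrist");im,d=ctrl.get_image("wrist");cv2.imwrite("pics/w12.png",im)
r=near(i,d,.4771,.1119,.04,.041);print(r)
go(*r[0],.1,r[3]+90)
E
```

```text
[ 240  108   37   40 1434] (array([ 0.5487, -0.3063]), 35.89873504638672, 39.16228103637695, -81.91200733184814)
red [158 292  77  23 806] [194.1687 304.6687] [[ 0.4994 -0.5301]]
time: 30.7
position: [0.4695, 0.0302, 0.16]
tool_rot: [-2.196, -2.244, 0.004]
ft_force: [0.6, 0.1, -0.1]
grip_width: 0.997
grip_force: 0.0
(array([0.4771, 0.1114]), 33.716426849365234, 43.63927459716797, -88.56743776798248)
shift mm (before turn) [82.2  8.2 60.9] turn z -0.3 yaw now 1.1 tilt [-0.06 -0.04] pos [0.4706 0.029  0.161 ] t 30.75
  shift mm (after turn) [82.2  8.7 60.9]
```

View pics/w11.png

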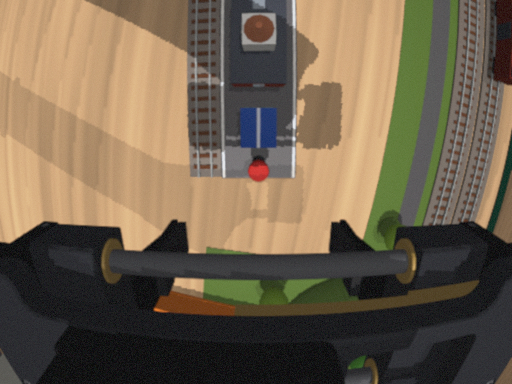

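The cabin roof (258,128) measures at its place (0.5487, −0.3063), −81.9°, in line between the house and the red lamp (258,168). Now the shelter.

```bash
python3 -m handwheel '[[0.087,0.03,0.003,0,0,0,0],[0.087,0.03,0.003,0.02,0,0,0],[0.087,0.022,0.0025,0.04,0,0,0],[0.087,0,0,0,0,0,0],[0.087,0,0,0,0,0,0]]'
python3 - <<'E'
from h import *
go(.4771,.1116,.010,1.2)
E
```

```text
time: 31.38
position: [0.4795, 0.1094, 0.1024]
tool_rot: [2.203, 2.238, 0.001]
ft_force: [-0.3, -0.5, 0.2]
grip_width: 0.999
grip_force: 0.0
shift mm (before turn) [ 2.3 -2.5 92.4] turn z -0.3 yaw now 0.9 tilt [ 0.07 -0.02] pos [0.4795 0.1094 0.1024] t 31.38
  shift mm (after turn) [ 2.3 -2.5 92.4]
```

```bash
python3 -m handwheel '[[0.087,0.0018,-0.0018,0.03,0,0,-0.3],[0.087,0,0,0.03,0,0,0],[0.07,0,0,0.031,0,0,0],[0.07,0,0,0,0,0,0],[0.015,0,0,0,0,0,0],[0.015,0,0,0,0,0,0],[0.015,0,0,0,0,0,0],[0.015,0,0,0,0,0,0],[0.015,0,0,0,0,0,0]]' 15
python3 - <<'E'
from h import *
go(.4771,.1115,.010,1.2)
E
python3 -m handwheel '[[0.015,0,0,-0.01,0,0,0],[0.015,0,0,-0.03,0,0,0],[0.015,0,0,-0.06,0,0,0],[0.015,0,0,-0.04,0,0,0],[0.015,0,0,0,0,0,0],[0.015,0,0,0,0,0,0]]'
python3 - <<'E'
from h import *
go(.5222,-.118,.16,8)
E
```

```text
time: 32.5
position: [0.4769, 0.1122, 0.0105]
tool_rot: [2.196, 2.246, 0.0]
ft_force: [0.1, -0.7, 3.1]
grip_width: 0.393
grip_force: 15.0
shift mm (before turn) [-0.7  0.2  0.5] turn z 0.1 yaw now 1.3 tilt [ 0.02 -0.02] pos [0.4769 0.1122 0.0105] t 32.5
  shift mm (after turn) [-0.7  0.2  0.5]
time: 33.25
position: [0.4761, 0.112, 0.1497]
tool_rot: [-2.196, -2.246, 0.002]
ft_force: [-0.5, -0.4, -1.5]
grip_width: 0.392
grip_force: 15.0
shift mm (before turn) [-231.    40.9  -10.1] turn z -6.7 yaw now 1.3 tilt [-0.04 -0.04] pos [0.4761 0.112  0.1497] t 33.25
  shift mm (after turn) [-234.2   13.6  -10.1]
```

```bash
python3 -m handwheel '[[0.015,-0.025,0.005,0,0,0,0],[0.015,-0.04,0.007,0,0,0,0],[0.015,-0.04,0.007,0,0,0,0],[0.015,-0.04,0.007,0,0,0,0],[0.015,-0.04,0.007,0,0,0,0],[0.015,-0.03,0.005,0,0,0,0],[0.015,-0.0153,0.0029,0,0,0,0],[0.015,0,0,0,0,0,-6.7],[0.015,0,0,0.03,0,0,0],[0.015,0,0,0.035,0,0,0],[0.015,0,0,0.03,0,0,0],[0.015,0,0,0,0,0,0]]'
python3 -m handwheel '[[0.015,0,0,0,0,0,0],[0.015,0,0,0,0,0,0]]'
python3 - <<'E'
from h import *
go(.5221,-.1173,.0195,8)
E
```

```text
time: 34.75
position: [0.5201, -0.1153, 0.0524]
tool_rot: [-2.054, -2.368, 0.003]
ft_force: [-0.2, 0.6, -0.4]
grip_width: 0.387
grip_force: 15.0
time: 35.0
position: [0.5239, -0.117, 0.0566]
tool_rot: [2.059, 2.37, 0.001]
ft_force: [-0.0, -0.6, -0.3]
grip_width: 0.389
grip_force: 15.0
shift mm (before turn) [ 0.  -1.9 37.1] turn z 0.0 yaw now 8.0 tilt [ 0.13 -0.05] pos [ 0.5239 -0.117   0.0566] t 35.0
  shift mm (after turn) [ 0.  -1.9 37.1]
```

```bash
python3 -m handwheel '[[0.015,0,-0.001,0.02,0,0,0],[0.015,0,0,0.008,0,0,0],[0.015,0,0,0,0,0,0],[0.015,0,0,0,0,0,0]]'
python3 - <<'E'
from h import *
go(.5221,-.1173,.0195,8)
E
```

```text
time: 35.5
position: [0.5219, -0.1171, 0.0273]
tool_rot: [2.061, 2.371, 0.0]
ft_force: [0.3, -0.0, -1.5]
grip_width: 0.389
grip_force: 15.0
shift mm (before turn) [-0.2  0.1  7.8] turn z 0.0 yaw now 8.0 tilt [0.01 0.01] pos [ 0.5219 -0.1171  0.0273] t 35.5
  shift mm (after turn) [-0.2  0.1  7.8]
```

```bash
python3 -m handwheel '[[0.015,0,0,0.004,0,0,0],[0.015,0,0,0.003,0,0,0],[0.015,0,0,0.001,0,0,0],[0.015,0,0,0,0,0,0],[0.015,0,0,0,0,0,0]]'
python3 - <<'E'
from h import *
go(.5221,-.1173,.0195,8)
E
```

```text
time: 36.12
position: [0.5217, -0.1173, 0.0195]
tool_rot: [2.061, 2.371, -0.001]
ft_force: [-1.5, 1.3, 5.1]
grip_width: 0.39
grip_force: 15.0
shift mm (before turn) [-0.1  0.4  0. ] turn z -0.0 yaw now 8.0 tilt [-0.01 -0.02] pos [ 0.5217 -0.1173  0.0195] t 36.12
  shift mm (after turn) [-0.1  0.4  0. ]
```

Contact. I'll release, rise and move back along the platform for a final look.

```bash
python3 -m handwheel '[[0.05,0,0,0,0,0,0],[0.06,0,0,0,0,0,0],[0.06,0,0,0,0,0,0],[0.06,0,0,-0.03,0,0,0],[0.06,0,0,-0.06,0,0,0],[0.087,0,0,-0.06,0,0,0],[0.087,0,0,-0.06,0,0,0],[0.087,-0.04,0,-0.04,0,0,0],[0.087,-0.05,0,0,0,0,0],[0.087,-0.05,0,0,0,0,0],[0.087,-0.05,0,0,0,0,0],[0.087,-0.04,0,0,0,0,0]]'
python3 -m handwheel '[[0.087,-0.03,0,0,0,0,0],[0.087,0,0,0,0,0,0],[0.087,0,0,0,0,0,0]]'
python3 - <<'E'
from h import *
i=ctrl.camera_info("wrist");im,d=ctrl.get_image("wrist");cv2.imwrite("pics/w13.png",im)
t,_=ctrl.get_image("top");cv2.imwrite("pics/t13.png",cv2.resize(t[90:215,135:430],None,fx=2.7,fy=2.7,interpolation=cv2.INTER_CUBIC))
for n,x,y,r,z in(("house",.5354,-.2121,.075,.062),("cabin",.5486,-.3062,.029,.066),("shelter",.5222,-.118,.035,.050),("turret",.5354,-.2121,.03,.094)): print(n,near(i,d,x,y,r,z))
E
```

```text
time: 37.62
position: [0.5535, -0.3475, 0.2687]
tool_rot: [-2.063, -2.369, 0.001]
ft_force: [0.6, 0.1, 0.1]
grip_width: 1.002
grip_force: 0.0
time: 38.0
position: [0.5582, -0.3734, 0.269]
tool_rot: [-2.059, -2.371, -0.001]
ft_force: [1.2, 0.7, 0.3]
grip_width: 1.0
grip_force: 0.0
house (array([ 0.5356, -0.2123]), 55.67173767089844, 99.9942626953125, -81.68613243103027)
cabin (array([ 0.5487, -0.3064]), 35.44577407836914, 39.37199020385742, -81.96804618835449)
shelter (array([0., 0.]), 0.0, 0.0, -90.0)
turret (array([ 0.5357, -0.2142]), 30.093780517578125, 31.40478515625, -81.72673034667969)
```

View pics/w13.png

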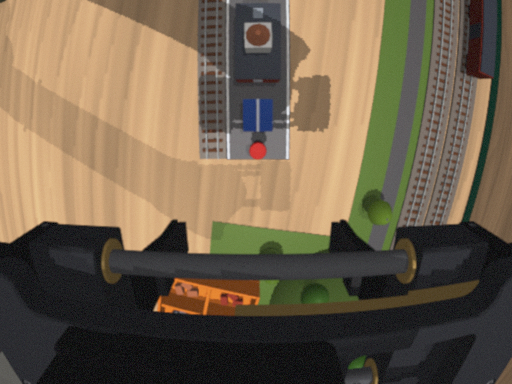

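View pics/t13.png

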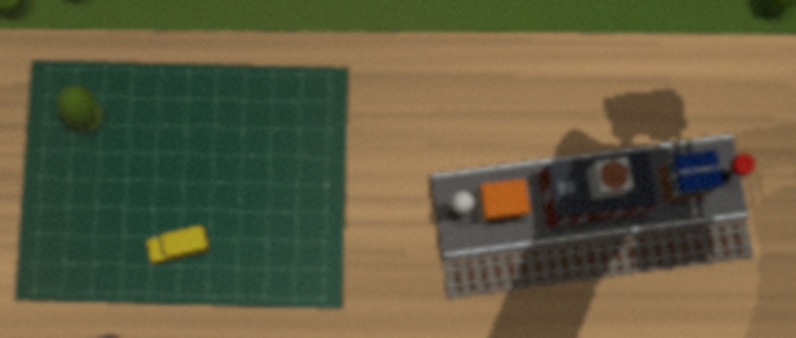

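The wrist view shows house, turret (258,35) and cabin (258,115) in line with the red lamp (258,150). The top crop shows the shelter (505,199) in line too, with tree (77,108) and van (180,243) where they were. The shelter is outside the wrist view, so I'll measure it from closer.

```bash
python3 -m handwheel '[[0.087,0.03,0,0,0,0,0],[0.087,0.05,0,0,0,0,0],[0.087,0.05,0,0,0,0,0],[0.087,0.03,0,0,0,0,0],[0.087,0,0,0,0,0,0],[0.087,0,0,0,0,0,0]]'
python3 - <<'E'
from h import *
i=ctrl.camera_info("wrist");im,d=ctrl.get_image("wrist")
for n,x,y,r,z in(("house",.5354,-.2121,.075,.062),("shelter",.5222,-.118,.035,.050),("turret",.5354,-.2121,.03,.094),("turret cap",.5354,-.2121,.03,.106)): print(n,near(i,d,x,y,r,z,.004))
E
```

```text
time: 38.85
position: [0.5356, -0.2167, 0.2696]
tool_rot: [2.06, 2.37, -0.002]
ft_force: [-0.1, -0.2, 0.3]
grip_width: 0.999
grip_force: 0.0
house (array([ 0.5374, -0.2242]), 55.850826263427734, 125.20414733886719, -81.7209587097168)
shelter (array([ 0.5227, -0.1174]), 33.937442779541016, 43.7950325012207, -82.24772310256958)
turret (array([ 0.5362, -0.2128]), 29.280405044555664, 29.686077117919922, -81.99058818817139)
turret cap (array([ 0.5357, -0.2128]), 13.213260650634766, 13.253135681152344, 63.49582290649414)
```

All four pieces are within about 1 mm of their places, so I'm handing the job in.

```bash
python3 -c "
from bench import ctrl
print(ctrl.close_job())"
```

```text
the job is handed in; nothing more can be done
None
```

The job is handed in after about 39 s of robot time: house, turret, cabin and shelter all measured within about 1 mm of their places on the platform, and the tree and van were not moved.

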